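# Nudge a lens and its retaining ring into the lens housing

### The job

Slide the amber lens across the metal plate with the fingertips until it drops into the round recess of the black housing, then slide the red retaining ring over the edge after it so that it lies flat in the recess on top of the lens. Only push the two parts along the plate: never pick up or lift them, and leave the tweezers and the other things about the bench where they are.

Things in the scene. Friction and masses are not known exactly. Their poses are not given: they have to be found in the camera images.
- nest: Fixed aluminium loading plate, 24 mm thick, with a black housing (72 x 84 mm) let into it flush, so that the whole top is one level face 24 mm above the desk. Origin on the underside, straight below the centre of the recess; z up; the plate reaches from -65 to +100 mm along its x and from -125 to +125 mm along its y. It does not move when pushed. (A grey tote with walls 180 mm high stands on the right of the desk, at y below -0.44 m: cross over it high.)
- recess (a point): Centre of the mouth of the round recess in the black housing, level with the plate's top face (24 mm above the desk), axes as the nest's. The recess is 48 mm in diameter and 15 mm deep with a flat floor and a small 1 mm chamfer; a thin white circle of 55 mm diameter is drawn round it.
- lens: Loose amber glass lens blank, a flat disc 44 mm in diameter and 8 mm thick, 30 g more or less, lying flat on the plate about 65 to 95 mm from the recess centre, on one of the two sides along the nest's y. Origin at the centre of its underside, z up. Seated, its underside is 15 mm below the mouth and its top 7 mm below.
- retainer: Loose red flat retaining ring, 44 mm outside and 30 mm inside diameter, 6 mm thick, 30 g more or less, lying flat on the plate about 65 to 95 mm from the recess centre, on the side opposite the lens. Origin at the centre of its underside, z up. Seated on the lens, its underside is 7 mm below the mouth and its top 1 mm below.
- tweezers: Steel tweezers, 133 x 20 x 9 mm, lying on the plate's far strip (about 82 mm along the nest's +x from the recess), parallel to the nest's y; bystander, origin at the centre of the underside.
- screw_dish: Round steel dish of small screws, 69 mm diameter, 18 mm high, on the desk beside the plate; bystander, origin at the centre of the underside.
- plug_gauge: Silver plug gauge with a red band, 113 x 18 x 18 mm, lying on the desk beside the plate; bystander, origin at the centre of the underside.
- adhesive_bottle: White bottle with a blue cap, 35 mm diameter, 126 mm high, standing on the desk behind the plate; bystander, origin at the centre of the underside.
- loose_housing: Black moulded lens housing, 63 x 91 x 22 mm, lying on the desk to the left; not the one to be filled; bystander, origin under its middle.
- yellow_screwdriver: The yellow-handled screwdriver that lies crosswise, 194 x 24 x 23 mm, lying on the desk behind the plate; bystander, origin under its middle.
Not all that is in view belongs to the job. There is more than one size of the lens; the one meant has the size given above.

How it is judged:
By the outcome, as a careful person would: the job done as asked, in the order asked, and still so for the second after the job is handed in, with the robot touching nothing.
It also fails if it takes over 51 s, if anything falls off the work surface, if the arm or the gripper's body presses on something with over 40 N, if the wrist force passes 120 N, or if a joint passes its speed limit or range.

### The arm

A 6-joint arm with a two-finger parallel gripper is mounted at the origin on a cart in front of the work surface, level with it; the furniture and walls round the work are solid. World frame = base frame: x ahead of the robot, y to its left, z up, the work surface at z = 0. Lengths are in m, angles in rad, forces in N, time in s.
With the tool pointing down it reaches from about 0.35 to 0.975 m from the base axis. Payload 4.9 kg.
Tool frame: the origin (TCP) lies between the finger pads; the fingertips stand 22 mm ahead of it and the grasp point (between the pads) lies 3 mm ahead of it; z points along the fingers, y is the line along which they close (so a half turn about z gives the same grasp; the last joint's range is limited). The gripper opens to 85 mm and grips with 20 to 120 N. Pads are 22 mm wide; open, the fingers measure 114 mm over their backs; the gripper's body (76 mm by 85 mm) begins 54 mm behind the grasp point. The pads swing forward as they close: fully open they stand 13 mm farther back than shut.
Start: joints at [0.983, 0.053, 1.613, -0, 1.476, -0.119], TCP at [0.282, 0.558, 0.253] pointing down, gripper open.
Joint ranges: [-3.01, 3.01], [-1.01, 2.22], [0.06, 2.58], [-1.02, 4.17], [0.09, 2.62], [-3.14, 3.14]. Speed limits (rad/s): [2.57, 2.57, 3.14, 3.14, 3.14, 3.14].

### API

Orientations are given as a unit quaternion [w, x, y, z].
In Python, from plant import state, grab_frame, get_calibration, job_done, recognise, regions_of gives the robot as it stands.
- The arm moves only by the tool apply_moves, never from a script. Its argument "targets" is a list of rows, each an object with "translation": the shift along the tool's x, y, z normalised to -1 to 1, where 1 is 100 mm, a list of three; "twist": the turn about the tool's z normalised to -1 to 1, where 1 is 0.1 rad; "hand": the opening, from 0 (shut) to 1 (fully open). A call has 1 to 8 rows; each row shifts and turns the commanded pose from where the row before left it, along the tool's axes as they then stand; what a row does not reach is not made up. A row lasts 1/10 s, in which the tool goes at most 50 mm and 8.59 degrees, less where a joint would pass 70% of its speed; a pose out of reach is approached as far as the arm can. A call with a number of a shift or a turn outside -1 to 1 is refused whole. A call with a gripper value outside its range is refused whole. The fingers move at their own pace and stop on an object; the grip force is fixed at half the most. Time passes only in rows, so rows that do not move let the fingers close. It gives the time, the measured TCP pose, the force, the opening and the grip force at its end, in the units of the state.
- state(): the state, without advancing time (a new reading comes with each control period).
- grab_frame(name): name is "scene" or "top" or "wrist"; returns the picture (420x560x3 uint8, red, green, blue); there is no depth.
- get_calibration(name): a dict with "camera_matrix" (3x3 intrinsics, pixels), "pose" (4x4, takes a point from camera to world coordinates). Camera axes: x right, y up, looking along -z (the intrinsics and any distortion apply to the point x, -y, -z); pixel columns grow to the right and rows downward; lengths in m; the calibration is good to about 2 mm. The wrist camera is an equidistant fisheye: a pixel r from the principal point sees the ray r / f radians off the axis. A picture is of the moment at which its call begins: read the wrist's pose just before it. get_calibration takes no time and is no camera call; for the wrist camera it gives the pose at the moment of the call.
- job_done(): hands the job in; it is judged then, once.
Trained networks look in the newest picture that a camera, given by its name, has taken for a name from the list of things; names that differ only in an ending like _2 or _b are one class to them, and where a whole thing is asked for, a point or a joint stands for the part that bears it (a point fixed in the world has none). Each returns a list of dicts, best first, with "score" (0 to 1); they miss things now and then, are a little off and sometimes report something else, mostly with a low value. They report only what shows in the picture. A call takes as long as a camera call. They do not tell look-alikes from the thing itself.
- recognise(camera, query): "point" ([x, y, z] in m, in world coordinates, good to about 4 mm: the middle of the surface that is visible of it).
- regions_of(camera, query): "pixels" (420x560 bool, what is visible of it).
The state is a dict: "time": time; "joint_pos": joint angles; "joint_vel": joint speeds; "joint_efforts": joint torques, N m; "tool_pos": TCP position; "tool_rot": TCP orientation; "contact_force": force on the tool from outside, world axes, zero at the start; "ft_torque": the same for the moment, N m; "gripper_width": opening from 0.0 (shut) to 1.0 (fully open); "grasp_force": force on a finger pad.
Only numpy, scipy, OpenCV 4.12 (cv2) and the standard library are available. Lean on these libraries where they do the work, as an engineer would, in place of code of your own. Each camera call takes 0.05 s, during which the arm holds its last target. There are 200 camera calls.

## Working session

There is one attempt and no reset: what is moved stays moved. The work goes in short steps, Python scripts to look and compute and a tool call to move; the robot and the scene stay as the last step left them, time stands still between calls to the robot, and variables do not carry over. Pictures are saved under pics/ and viewed, at most 10 in all, crops included, and the job is handed in when it is done.

Besides the shell and the picture viewer there is one more tool, called after ">>>" as name(argument=value, ...), one argument or row to a line, values as JSON. apply_moves: Moves the arm, as the interface text tells. Its arguments: {"type":"object","properties":{"targets":{"type":"array"}},"required":["targets"]}

```bash
mkdir -p pics; ls
cat > h.py <<'E'
import numpy as np, cv2
from plant import *
def save(n,im): cv2.imwrite('pics/'+n+'.png',im[:,:,::-1])
E
python3 - <<'E'
from h import *
s=state();print(s['time'],s['tool_pos'],s['tool_rot'],s['gripper_width'],s['contact_force'])
a=grab_frame('top');save('top0',a)
for q in ['lens','retainer','nest','tweezers']:
    for r in recognise('top',q)[:3]: print(q,r)
c=get_calibration('top');print(c)
print(get_calibration('wrist'))
print(get_calibration('scene'))
E
```

```text
pics
0.0 [0.28205812 0.55709003 0.25207649] [-3.45958736e-04  2.32276746e-01  9.72649209e-01 -9.53678646e-04] 1.0010646763695996 [ 0.6418007   0.02179317 -0.53551753]
lens {'point': [0.3715, 0.1091, 0.0138], 'score': 0.72}
lens {'point': [0.4908, 0.0954, 0.0292], 'score': 0.71}
lens {'point': [0.3757, -0.0109, 0.0074], 'score': 0.63}
retainer {'point': [0.4928, 0.0973, 0.0288], 'score': 0.7}
nest {'point': [0.5228, 0.0286, 0.024], 'score': 0.7}
tweezers {'point': [0.5872, 0.0439, 0.0268], 'score': 0.84}
tweezers {'point': [0.771, -0.2151, 0.0673], 'score': 0.75}
{'camera_matrix': array([[516.37944277,   0.        , 281.32295551],
       [  0.        , 516.37944277, 203.56308008],
       [  0.        ,   0.        ,   1.        ]]), 'pose': array([[-0.02446099,  0.98777138, -0.15397843,  0.38240721],
       [-0.9994815 , -0.02738973, -0.0169276 ,  0.12740656],
       [-0.02093803,  0.15348452,  0.9879292 ,  1.35117888],
       [ 0.        ,  0.        ,  0.        ,  1.        ]])}
{'camera_matrix': array([[325.1922621 ,   0.        , 282.52391354],
       [  0.        , 325.1922621 , 203.01354627],
       [  0.        ,   0.        ,   1.        ]]), 'pose': array([[ 4.51066555e-01, -8.49586084e-01, -2.73390653e-01,
         2.12046299e-01],
       [ 8.92490261e-01,  4.29275441e-01,  1.38505343e-01,
         5.92339409e-01],
       [-3.12318970e-04, -3.06473623e-01,  9.51879100e-01,
         3.72764823e-01],
       [ 0.00000000e+00,  0.00000000e+00,  0.00000000e+00,
         1.00000000e+00]])}
{'camera_matrix': array([[539.36030145,   0.        , 278.41970634],
       [  0.        , 539.36030145, 208.30840625],
       [  0.        ,   0.        ,   1.        ]]), 'pose': array([[ 0.84833989,  0.29762431, -0.43788034, -0.21062347],
       [-0.52936656,  0.49166372, -0.6914028 , -1.10182875],
       [ 0.00951159,  0.81834379,  0.5746503 ,  1.10213374],
       [ 0.        ,  0.        ,  0.        ,  1.        ]])}
```

View pics/top0.png

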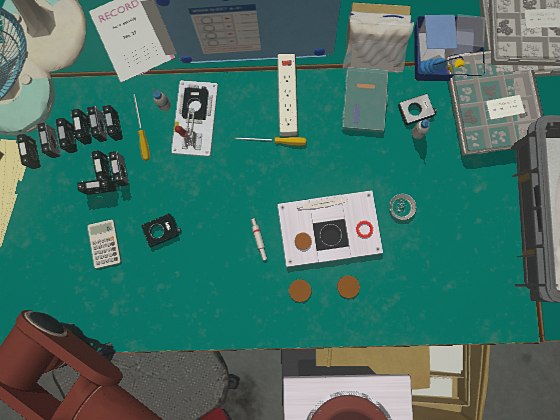

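The top view shows the plate around (330,230), with the recess at (331,234) and the red ring at (364,229). There are three amber discs: (303,241) on the plate, and (300,291) and (348,287) on the desk. The one on the plate fits the description, since it is on the side opposite the ring. I'll check its size in an enlarged crop.

```bash
cat >> h.py <<'E'
def ray(name,u,v,z,c=None):
    c=c or get_calibration(name);K=c['camera_matrix'];P=c['pose']
    x=(u-K[0,2])/K[0,0];y=(v-K[1,2])/K[1,1]
    if name=='wrist':
        r=np.hypot(x,y);k=np.tan(r)/r if r>1e-9 else 1; x,y=x*k,y*k
    d=P[:3,:3]@np.array([x,-y,-1]);o=P[:3,3]
    return (o+d*(z-o[2])/d[2])[:2]
def blobs(name,im,z,kind,amin=60,c=None):
    h=cv2.cvtColor(im,cv2.COLOR_RGB2HSV);H,S,V=[h[:,:,i].astype(int) for i in range(3)]
    m={'amber':(H>7)&(H<22)&(S>120)&(V>70),'red':((H<6)|(H>174))&(S>130)&(V>90)}[kind]
    out=[]
    for ct in cv2.findContours(m.astype(np.uint8),cv2.RETR_EXTERNAL,cv2.CHAIN_APPROX_NONE)[0]:
        if cv2.contourArea(ct)<amin: continue
        w=np.array([ray(name,*p[0],z,c) for p in ct],np.float32)
        (x,y),(a,b),_=cv2.fitEllipse(w); out.append((cv2.boundingRect(ct),np.round([x,y,a,b],4)))
    return out
E
python3 - <<'E'
from h import *
im=cv2.imread('pics/top0.png')[:,:,::-1]
for k,z in(('amber',.032),('red',.03)):
    for b in blobs('top',im,z,k):print(k,b)
for p in [(331,234),(278.5,205),(372,191),(383,255),(287,270)]:print(p,ray('top',*p,.024))
save('crop0',cv2.resize(im[180:310,260:430],None,fx=4.5,fy=4.5,interpolation=cv2.INTER_CUBIC))
E
```

```text
amber ((403, 349, 27, 40), array([ 0.1649, -0.1776,  0.0575,  0.0908]))
amber ((457, 344, 33, 76), array([ 0.3945, -0.4886,  0.1654,  0.4732]))
amber ((289, 280, 22, 22), array([0.3657, 0.1093, 0.0528, 0.0534]))
amber ((337, 276, 23, 22), array([ 0.3727, -0.0126,  0.0528,  0.0538]))
amber ((295, 233, 16, 16), array([0.4908, 0.0982, 0.0395, 0.0398]))
red ((204, 408, 23, 12), array([0.0708, 0.3202, 0.0259, 0.0527]))
red ((75, 389, 64, 31), array([0.0907, 0.6018, 0.0679, 0.1483]))
red ((0, 386, 44, 34), array([0.103 , 0.8129, 0.0246, 0.1548]))
red ((0, 314, 105, 106), array([0.1821, 0.7481, 0.1612, 0.2815]))
red ((356, 221, 17, 16), array([ 0.5172, -0.0604,  0.0395,  0.0406]))
(331, 234) [0.50649509 0.0242992 ]
(278.5, 205) [0.58568381 0.15758015]
(372, 191) [ 0.61578817 -0.08654053]
(383, 255) [ 0.44929623 -0.10598427]
(287, 270) [0.41746446 0.13986753]
```

View pics/crop0.png

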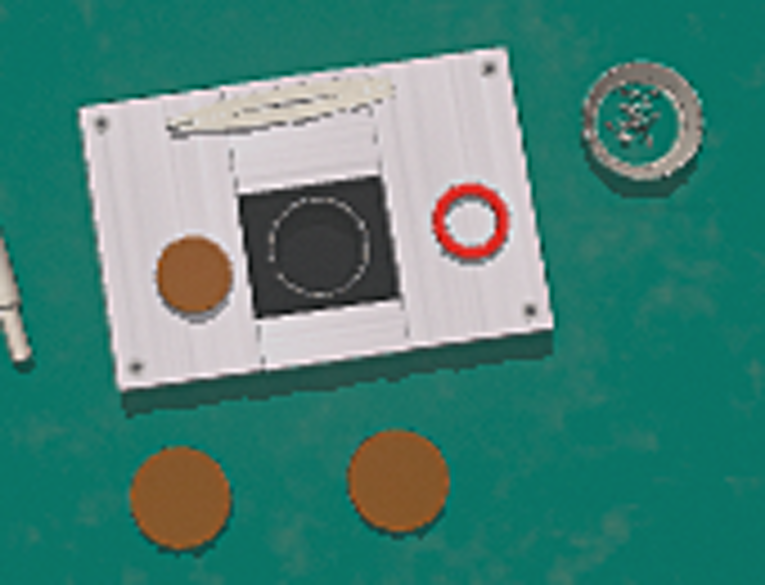

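The disc on the plate measures about 40 mm with mask shrinkage, and the desk discs about 53 mm, so the plate disc is the 44 mm lens. I'll hover over the plate for a closer look.

>>> apply_moves(
  targets=[
    {"translation": [-0.31,-0.26,0],"twist": 0,"hand": 1},
    {"translation": [-0.31,-0.26,0],"twist": 0,"hand": 1},
    {"translation": [-0.31,-0.26,0],"twist": 0,"hand": 1},
    {"translation": [-0.31,-0.26,0],"twist": 0,"hand": 1},
    {"translation": [-0.31,-0.26,0],"twist": 0,"hand": 1},
    {"translation": [-0.31,-0.26,0],"twist": 0,"hand": 1},
    {"translation": [-0.31,-0.26,0],"twist": 0,"hand": 1},
  ],
)

```text
time: 0.95
tool_pos: [0.394, 0.2956, 0.2533]
tool_rot: [0.0, 0.232, 0.973, 0.0]
contact_force: [0.2, 0.0, 0.4]
gripper_width: 0.999
grasp_force: 0.0
```

>>> apply_moves(
  targets=[
    {"translation": [-0.31,-0.26,0],"twist": 0,"hand": 0.3},
    {"translation": [-0.31,-0.26,0],"twist": 0,"hand": 0.3},
    {"translation": [-0.31,-0.26,0],"twist": 0,"hand": 0.3},
    {"translation": [-0.31,-0.26,0],"twist": 0,"hand": 0.3},
    {"translation": [-0.31,-0.26,0],"twist": 0,"hand": 0.3},
    {"translation": [-0.31,-0.26,0],"twist": 0,"hand": 0.3},
    {"translation": [-0.31,-0.26,0],"twist": 0,"hand": 0.3},
  ],
)

```text
time: 1.65
tool_pos: [0.5054, 0.0351, 0.2534]
tool_rot: [0.0, 0.232, 0.973, 0.0]
contact_force: [-0.6, 0.5, -0.6]
gripper_width: 0.303
grasp_force: 0.0
```

>>> apply_moves(
  targets=[
    {"translation": [0,0,0],"twist": 1,"hand": 0.3},
    {"translation": [0,0,0],"twist": 1,"hand": 0.3},
    {"translation": [0,0,0],"twist": 1,"hand": 0.3},
    {"translation": [0,0,0],"twist": 1,"hand": 0.3},
    {"translation": [0,0,0],"twist": 1,"hand": 0.3},
    {"translation": [0,0,0],"twist": 1,"hand": 0.3},
    {"translation": [0,0,0],"twist": 1,"hand": 0.3},
    {"translation": [0,0,0],"twist": 1,"hand": 0.3},
  ],
)

```text
time: 2.45
tool_pos: [0.505, 0.0367, 0.2532]
tool_rot: [-0.0, 0.594, 0.804, -0.0]
contact_force: [-0.6, 0.1, -0.2]
gripper_width: 0.302
grasp_force: 0.0
```

>>> apply_moves(
  targets=[
    {"translation": [0,0,0],"twist": 0.9,"hand": 0.3},
    {"translation": [0,0,0],"twist": 0,"hand": 0.3},
    {"translation": [0,0,0],"twist": 0,"hand": 0.3},
  ],
)

```text
time: 2.75
tool_pos: [0.505, 0.0367, 0.2533]
tool_rot: [-0.0, 0.628, 0.779, -0.0]
contact_force: [0.1, -0.4, -0.5]
gripper_width: 0.301
grasp_force: 0.0
```

Run:
```python
from h import *
from scipy.spatial.transform import Rotation as Ro
s=state();q=s['tool_rot'];R=Ro.from_quat([q[1],q[2],q[3],q[0]]).as_matrix()
print(s['time'],s['tool_pos'],s['gripper_width'],np.round(R,4).tolist(),s['contact_force'])
c=get_calibration('wrist');a=grab_frame('wrist');save('w0',a)
for k,z in(('amber',.032),('red',.03)):
    for b in blobs('wrist',a,z,k,300,c):print(k,b)
```

```text
2.75 [0.50501513 0.03673639 0.25325018] 0.3005881109522641 [[-0.2122, 0.9772, -0.0001], [0.9772, 0.2122, 0.0], [0.0, -0.0001, -1.0]] [ 0.13356719 -0.36590064 -0.5057079 ]
amber ((146, 166, 45, 46), array([ 0.381 , -0.0051,  0.0523,  0.054 ]))
amber ((263, 96, 41, 40), array([0.4916, 0.0992, 0.0415, 0.0417]))
amber ((155, 61, 48, 49), array([0.3747, 0.1105, 0.0523, 0.0533]))
red ((0, 385, 17, 35), array([-0.1105, -0.7339,  0.0511,  0.3349]))
red ((258, 237, 37, 33), array([ 0.518 , -0.0579,  0.0421,  0.0423]))
red ((0, 131, 12, 46), array([ 0.1128, -0.0031,  0.0255,  0.0859]))
```

View pics/w0.png

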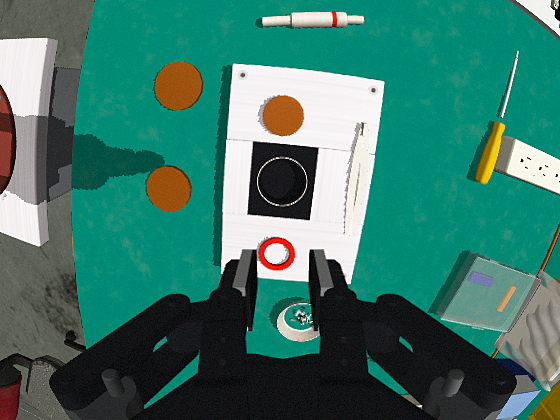

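The wrist view shows the lens at (283,116), the white recess circle centred near (282,182), the ring at (276,254), and the tweezers along x≈355. Next I'll fit the white circle.

```bash
cat >> h.py <<'E'
def recess(im,c,box,name='wrist'):
    x0,y0,x1,y1=box;g=im[y0:y1,x0:x1].min(2)
    pts=[(x+x0,y+y0) for y,x in zip(*np.where(g>90))]
    w=np.array([ray(name,*p,.024,c) for p in pts]);m=w.mean(0)
    for _ in range(5):
        A=np.c_[2*w,np.ones(len(w))];s=np.linalg.lstsq(A,(w**2).sum(1),rcond=None)[0];m=s[:2]
        r=np.hypot(*(w-m).T);w=w[abs(r-np.median(r))<.003]
    return m,np.median(r),len(w)
E
python3 - <<'E'
from h import *
a=cv2.imread('pics/w0.png')[:,:,::-1];c=get_calibration('wrist')
m,r,n=recess(a,c,(254,152,312,212));print(m,r,n)
for nm,p in (('lens',[.4916,.0992]),('ring',[.518,-.0579])):
    d=m-np.array(p);print(nm,np.hypot(*d),np.degrees(np.arctan2(d[1],d[0])))
print([ray('wrist',*p,.024,c) for p in [(237,66),(383,80),(220,278)]])
print('tw',[ray('wrist',*p,.03,c) for p in [(355,122),(345,235)]])
E
```

```text
[0.50617549 0.02741642] 0.02745636102550337 219
lens 0.07324839427566854 -78.52225923253657
ring 0.08613193722626399 97.8906923114176
[array([0.43301308, 0.14147084]), array([0.58894347, 0.16331598]), array([ 0.45644985, -0.11038349])]
tw [array([0.56795321, 0.10997913]), array([ 0.59125031, -0.01761233])]
```

>>> apply_moves(
  targets=[
    {"translation": [0,0,0],"twist": 0.13,"hand": 0.3},
    {"translation": [0.36,0,0],"twist": 0,"hand": 0.3},
    {"translation": [0.36,0,0],"twist": 0,"hand": 0.3},
    {"translation": [0.36,0,0.2],"twist": 0,"hand": 0.3},
    {"translation": [0,0,0.4],"twist": 0,"hand": 0.3},
    {"translation": [0,0,0.4],"twist": 0,"hand": 0.3},
    {"translation": [0,0,0.4],"twist": 0,"hand": 0.3},
    {"translation": [0,0,0.4],"twist": 0,"hand": 0.3},
  ],
)

```text
time: 3.6
tool_pos: [0.4837, 0.1428, 0.0721]
tool_rot: [0.0, 0.633, 0.774, 0.0]
contact_force: [0.8, -0.4, 0.3]
gripper_width: 0.299
grasp_force: 0.0
```

>>> apply_moves(
  targets=[
    {"translation": [0,0,0],"twist": 0,"hand": 0.3},
    {"translation": [0,0,0.1],"twist": 0,"hand": 0.3},
    {"translation": [0,0,0.05],"twist": 0,"hand": 0.3},
    {"translation": [0,0,0],"twist": 0,"hand": 0.3},
  ],
)

```text
time: 4.0
tool_pos: [0.4848, 0.1427, 0.0596]
tool_rot: [0.001, 0.633, 0.774, 0.001]
contact_force: [0.1, 0.1, -1.0]
gripper_width: 0.302
grasp_force: 0.0
```

Run:
```python
from h import *
s=state();print(s['time'],s['tool_pos'],s['tool_rot'],s['contact_force'])
c=get_calibration('wrist');a=grab_frame('wrist');save('w1',a)
for b in blobs('wrist',a,.032,'amber',300,c):print(b)
```

```text
4.0 [0.48478201 0.14272487 0.05963962] [7.49886067e-04 6.33391098e-01 7.73831032e-01 8.29198400e-04] [ 0.09640856  0.0890365  -0.99597368]
((246, 289, 69, 63), array([0.492 , 0.1016, 0.0378, 0.0477]))
((63, 205, 76, 82), array([0.3814, 0.126 , 0.0487, 0.0532]))
```

View pics/w1.png

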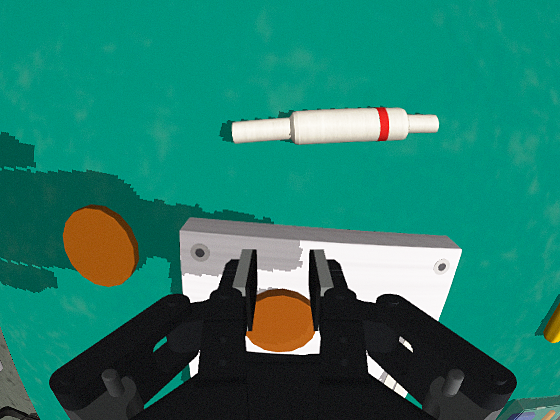

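The lens at (280,320) is nearly centred between the fingertips (gap 255–312), and the tips are behind it. I'll trim 2 mm sideways and feel for the plate.

>>> apply_moves(
  targets=[
    {"translation": [0,-0.02,0.03],"twist": 0,"hand": 0.3},
    {"translation": [0,0,0.03],"twist": 0,"hand": 0.3},
    {"translation": [0,0,0],"twist": 0,"hand": 0.3},
  ],
)

```text
time: 4.35
tool_pos: [0.4816, 0.1422, 0.0522]
tool_rot: [-0.0, 0.633, 0.774, -0.0]
contact_force: [0.4, -0.4, 0.2]
gripper_width: 0.299
grasp_force: 0.0
```

>>> apply_moves(
  targets=[
    {"translation": [0,0,0.03],"twist": 0,"hand": 0.3},
    {"translation": [0,0,0.01],"twist": 0,"hand": 0.3},
    {"translation": [0,0,0],"twist": 0,"hand": 0.3},
  ],
)

```text
time: 4.65
tool_pos: [0.4816, 0.1422, 0.048]
tool_rot: [-0.0, 0.633, 0.774, -0.0]
contact_force: [-0.2, -0.9, 0.2]
gripper_width: 0.298
grasp_force: 0.0
```

>>> apply_moves(
  targets=[
    {"translation": [0,0,0.015],"twist": 0,"hand": 0.3},
    {"translation": [0,0,0],"twist": 0,"hand": 0.3},
  ],
)

```text
time: 4.85
tool_pos: [0.4817, 0.1422, 0.0466]
tool_rot: [-0.0, 0.633, 0.774, -0.0]
contact_force: [0.3, -0.4, 0.5]
gripper_width: 0.298
grasp_force: 0.0
```

>>> apply_moves(
  targets=[
    {"translation": [0,0,0.015],"twist": 0,"hand": 0.3},
    {"translation": [0,0,0],"twist": 0,"hand": 0.3},
  ],
)

```text
time: 5.05
tool_pos: [0.4821, 0.1423, 0.0459]
tool_rot: [0.0, 0.633, 0.774, 0.0]
contact_force: [-1.0, -0.5, 3.7]
gripper_width: 0.301
grasp_force: 1.9
```

>>> apply_moves(
  targets=[
    {"translation": [0,0,-0.025],"twist": 0,"hand": 0.3},
    {"translation": [-0.07,0,0],"twist": 0,"hand": 0.3},
    {"translation": [-0.05,0.005,0],"twist": 0,"hand": 0.3},
    {"translation": [-0.05,0.005,0],"twist": 0,"hand": 0.3},
    {"translation": [-0.06,0,0],"twist": 0,"hand": 0.3},
    {"translation": [-0.06,0,0],"twist": 0,"hand": 0.3},
    {"translation": [-0.06,0,0],"twist": 0,"hand": 0.3},
    {"translation": [-0.06,0,0],"twist": 0,"hand": 0.3},
  ],
)

```text
time: 5.85
tool_pos: [0.4909, 0.1017, 0.0477]
tool_rot: [-0.0, 0.633, 0.774, -0.0]
contact_force: [1.0, 0.7, 0.5]
gripper_width: 0.3
grasp_force: 0.1
```

>>> apply_moves(
  targets=[
    {"translation": [-0.06,0,0],"twist": 0,"hand": 0.3},
    {"translation": [-0.06,0,0],"twist": 0,"hand": 0.3},
    {"translation": [0,0,0],"twist": 0,"hand": 0.3},
  ],
)

```text
time: 6.15
tool_pos: [0.4935, 0.0898, 0.0479]
tool_rot: [0.0, 0.634, 0.774, 0.0]
contact_force: [-0.2, -0.0, -0.7]
gripper_width: 0.299
grasp_force: 0.0
```

```bash
cat >> h.py <<'E'
def rel(m=(.5062,.0274)):
    from scipy.spatial.transform import Rotation as Ro
    s=state();q=s['tool_rot'];R=Ro.from_quat([q[1],q[2],q[3],q[0]]).as_matrix()
    print('t',s['time'],'tcp',s['tool_pos'].round(4),'F',s['contact_force'].round(1),'recess in tool xy mm',(R[:2,:2].T@(np.array(m)-s['tool_pos'][:2])*1e3).round(1))
E
python3 - <<'E'
from h import *
rel();c=get_calibration('wrist');a=grab_frame('wrist');save('w2',a)
for b in blobs('wrist',a,.032,'amber',300,c):print(b)
t=grab_frame('top')
for b in blobs('top',t,.032,'amber'):print(b)
save('w2',np.vstack([a[200:,130:430],cv2.resize(t[200:260,280:380],(300,180))]))
E
```

```text
t 6.15 tcp [0.4935 0.0898 0.0479] F [-0.2 -0.  -0.7] recess in tool xy mm [-63.6   0.2]
((64, 307, 60, 45), array([0.3832, 0.0188, 0.0285, 0.054 ]))
((248, 281, 71, 68), array([0.4991, 0.0613, 0.0351, 0.0464]))
((40, 124, 81, 96), array([0.3834, 0.1186, 0.0479, 0.0512]))
((352, 347, 33, 27), array([ 0.1932, -0.0439,  0.0362,  0.0876]))
((386, 345, 55, 44), array([ 0.1813, -0.1695,  0.0984,  0.1171]))
((456, 344, 34, 76), array([ 0.2963, -0.4132,  0.1148,  0.23  ]))
((346, 276, 14, 22), array([ 0.3722, -0.0214,  0.0336,  0.0575]))
```

View pics/w2.png

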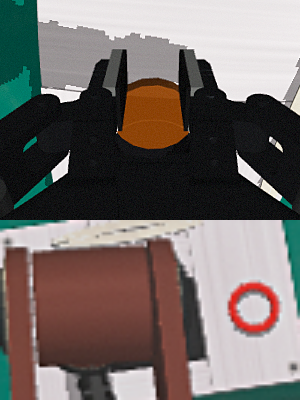

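The lens sits against both tips at (282,315) in the full frame, and its estimated centre (0.499, 0.061) matches the contact geometry. There are 34 mm to go.

>>> apply_moves(
  targets=[
    {"translation": [-0.05,0,0],"twist": 0,"hand": 0.3},
    {"translation": [-0.05,0,0],"twist": 0,"hand": 0.3},
    {"translation": [-0.05,0,0],"twist": 0,"hand": 0.3},
    {"translation": [-0.05,0,0],"twist": 0,"hand": 0.3},
    {"translation": [-0.04,0,0],"twist": 0,"hand": 0.3},
    {"translation": [-0.04,0,0],"twist": 0,"hand": 0.3},
    {"translation": [-0.03,0,0],"twist": 0,"hand": 0.3},
    {"translation": [-0.03,0,0],"twist": 0,"hand": 0.3},
  ],
)

```text
time: 7.05
tool_pos: [0.5, 0.0568, 0.0478]
tool_rot: [0.0, 0.633, 0.774, -0.0]
contact_force: [-0.4, -0.2, -0.6]
gripper_width: 0.298
grasp_force: 0.0
```

>>> apply_moves(
  targets=[
    {"translation": [0,0,0],"twist": 0,"hand": 0.3},
    {"translation": [0,0,0],"twist": 0,"hand": 0.3},
  ],
)

```text
time: 7.25
tool_pos: [0.5, 0.0571, 0.0478]
tool_rot: [-0.0, 0.633, 0.774, 0.0]
contact_force: [-0.4, -0.2, -0.0]
gripper_width: 0.302
grasp_force: 0.0
```

Run:
```python
from h import *
rel();c=get_calibration('wrist');a=grab_frame('wrist')
for z in(.032,.017):
  for b in blobs('wrist',a,z,'amber',300,c):print(b)
save('w3',cv2.resize(a[220:370,180:390],None,fx=3,fy=3))
```

```text
t 7.25 tcp [0.5    0.0571 0.0478] F [-0.4 -0.2 -0. ] recess in tool xy mm [-30.4   0.3]
((254, 274, 58, 57), array([0.5036, 0.0382, 0.0302, 0.0374]))
((51, 265, 68, 69), array([0.3891, 0.0073, 0.0481, 0.0483]))
((35, 66, 75, 99), array([0.3834, 0.1136, 0.0482, 0.0484]))
((254, 274, 58, 57), array([0.5057, 0.0277, 0.0336, 0.0415]))
((51, 265, 68, 69), array([ 0.3786, -0.0066,  0.0535,  0.0536]))
((35, 66, 75, 99), array([0.3723, 0.1114, 0.0535, 0.0538]))
```

View pics/w3.png

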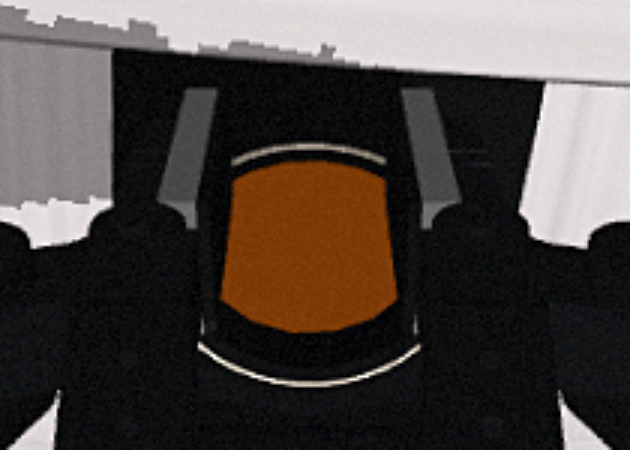

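The lens has dropped flat into the recess. Projected at z=17 mm, its centre (0.5057, 0.0277) is the recess centre. Now I'll lift and go behind the ring.

>>> apply_moves(
  targets=[
    {"translation": [0.05,0,-0.1],"twist": 0,"hand": 0.3},
    {"translation": [-0.05,0,-0.3],"twist": 0,"hand": 0.3},
    {"translation": [0,0,-0.4],"twist": 0,"hand": 0.3},
    {"translation": [-0.4,-0.02,-0.2],"twist": 0,"hand": 0.3},
    {"translation": [-0.4,-0.02,0],"twist": 0,"hand": 0.3},
    {"translation": [-0.4,-0.02,0],"twist": 0,"hand": 0.3},
    {"translation": [-0.4,-0.02,0],"twist": 0,"hand": 0.3},
    {"translation": [0,0,0],"twist": 0.63,"hand": 0.3},
  ],
)

```text
time: 8.1
tool_pos: [0.5246, -0.1049, 0.1493]
tool_rot: [0.001, 0.66, 0.752, -0.0]
contact_force: [-0.3, 0.7, -0.1]
gripper_width: 0.299
grasp_force: 0.0
```

>>> apply_moves(
  targets=[
    {"translation": [0,0,0],"twist": 0,"hand": 0.3},
    {"translation": [0,0,0],"twist": 0,"hand": 0.3},
  ],
)

```text
time: 8.3
tool_pos: [0.5237, -0.1008, 0.1482]
tool_rot: [0.0, 0.657, 0.754, 0.0]
contact_force: [0.4, -0.2, -0.5]
gripper_width: 0.298
grasp_force: 0.0
```

Run:
```python
from h import *
rel();c=get_calibration('wrist');a=grab_frame('wrist')
for z,k in((.017,'amber'),(.03,'red')):
  for b in blobs('wrist',a,z,k,300,c):print(k,b)
save('w4',a)
```

```text
t 8.3 tcp [ 0.5237 -0.1008  0.1482] F [ 0.4 -0.2 -0.5] recess in tool xy mm [129.4   0.2]
amber ((94, 45, 60, 65), array([ 0.3784, -0.0141,  0.0542,  0.057 ]))
amber ((254, 9, 58, 54), array([0.5056, 0.0285, 0.0424, 0.0427]))
red ((254, 122, 58, 57), array([ 0.5179, -0.0591,  0.042 ,  0.0421]))
```

View pics/w4.png

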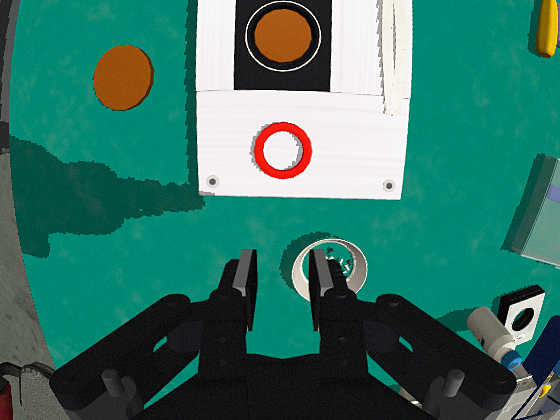

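The lens sits flat in the recess at (283,36). The ring at (283,150) is in line with the gap between the fingers, and the dish at (333,270) is clear. Now I'll descend behind the ring and push.

>>> apply_moves(
  targets=[
    {"translation": [0,0,0.4],"twist": 0,"hand": 0.3},
    {"translation": [0,0,0.4],"twist": 0,"hand": 0.3},
    {"translation": [0,0,0.15],"twist": 0,"hand": 0.3},
    {"translation": [0,0,0.05],"twist": 0,"hand": 0.3},
    {"translation": [0,0,0],"twist": 0,"hand": 0.3},
    {"translation": [0,0,0],"twist": 0,"hand": 0.3},
  ],
)

```text
time: 8.95
tool_pos: [0.5254, -0.1016, 0.0499]
tool_rot: [0.002, 0.657, 0.754, 0.001]
contact_force: [0.5, -0.8, 0.7]
gripper_width: 0.3
grasp_force: 0.0
```

Run:
```python
from h import *
rel()
```

```text
t 8.95 tcp [ 0.5254 -0.1016  0.0499] F [ 0.5 -0.8  0.7] recess in tool xy mm [130.4  -1.4]
```

>>> apply_moves(
  targets=[
    {"translation": [0,-0.01,0],"twist": 0,"hand": 0.3},
    {"translation": [0,0,0.01],"twist": 0,"hand": 0.3},
    {"translation": [0,0,0],"twist": 0,"hand": 0.3},
  ],
)

```text
time: 9.25
tool_pos: [0.5231, -0.1016, 0.0475]
tool_rot: [0.001, 0.657, 0.753, 0.0]
contact_force: [0.1, 0.2, 0.1]
gripper_width: 0.301
grasp_force: 0.0
```

Run:
```python
from h import *
rel();print(state()['tool_rot'])
```

```text
t 9.25 tcp [ 0.5231 -0.1016  0.0475] F [0.1 0.2 0.1] recess in tool xy mm [130.1   0.7]
[5.88719317e-04 6.57460519e-01 7.53488733e-01 2.19187449e-04]
```

>>> apply_moves(
  targets=[
    {"translation": [0.06,0.005,0],"twist": 0,"hand": 0.3},
    {"translation": [0.05,0,0],"twist": 0,"hand": 0.3},
    {"translation": [0.05,0,0],"twist": 0,"hand": 0.3},
    {"translation": [0.06,0,0],"twist": 0,"hand": 0.3},
    {"translation": [0.06,0,0],"twist": 0,"hand": 0.3},
    {"translation": [0.06,0,0],"twist": 0,"hand": 0.3},
    {"translation": [0.06,0,0],"twist": 0,"hand": 0.3},
    {"translation": [0.06,0,0],"twist": 0,"hand": 0.3},
  ],
)

```text
time: 10.05
tool_pos: [0.5169, -0.0552, 0.0468]
tool_rot: [-0.0, 0.657, 0.754, -0.0]
contact_force: [-0.1, 1.0, -0.2]
gripper_width: 0.3
grasp_force: 0.1
```

>>> apply_moves(
  targets=[
    {"translation": [0.06,0,0],"twist": 0,"hand": 0.3},
    {"translation": [0,0,0],"twist": 0,"hand": 0.3},
    {"translation": [0,0,0],"twist": 0,"hand": 0.3},
  ],
)

```text
time: 10.35
tool_pos: [0.5162, -0.0497, 0.0468]
tool_rot: [0.0, 0.657, 0.754, -0.0]
contact_force: [-0.4, 1.1, 0.3]
gripper_width: 0.3
grasp_force: 0.0
```

Run:
```python
from h import *
rel();c=get_calibration('wrist');a=grab_frame('wrist')
for b in blobs('wrist',a,.03,'red',300,c):print(b)
save('w5',a[200:,130:430])
```

```text
t 10.35 tcp [ 0.5162 -0.0497  0.0468] F [-0.4  1.1  0.3] recess in tool xy mm [77.7  0.6]
((235, 161, 96, 93), array([ 0.5119, -0.0189,  0.0421,  0.0428]))
```

View pics/w5.png

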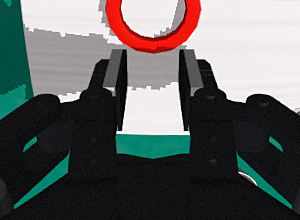

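The ring rests against both tips, centred at about (283,207) in the full frame, with 47 mm to go.

>>> apply_moves(
  targets=[
    {"translation": [0.06,0.005,-0.005],"twist": 0,"hand": 0.3},
    {"translation": [0.06,0,0],"twist": 0,"hand": 0.3},
    {"translation": [0.06,0,0],"twist": 0,"hand": 0.3},
    {"translation": [0.06,0,0],"twist": 0,"hand": 0.3},
    {"translation": [0.06,0,0],"twist": 0,"hand": 0.3},
    {"translation": [0.05,0,0],"twist": 0,"hand": 0.3},
    {"translation": [0.05,0,0],"twist": 0,"hand": 0.3},
    {"translation": [0.04,0,0],"twist": 0,"hand": 0.3},
  ],
)

```text
time: 11.2
tool_pos: [0.5107, -0.0057, 0.0473]
tool_rot: [-0.0, 0.657, 0.754, 0.0]
contact_force: [-0.4, -0.4, -0.4]
gripper_width: 0.305
grasp_force: 0.1
```

>>> apply_moves(
  targets=[
    {"translation": [0.03,0,0],"twist": 0,"hand": 0.3},
    {"translation": [0,0,0],"twist": 0,"hand": 0.3},
    {"translation": [0,0,0],"twist": 0,"hand": 0.3},
  ],
)

```text
time: 11.5
tool_pos: [0.5103, -0.0032, 0.0473]
tool_rot: [0.0, 0.657, 0.754, -0.0]
contact_force: [-0.2, -0.5, 0.3]
gripper_width: 0.302
grasp_force: 0.0
```

Run:
```python
from h import *
rel();c=get_calibration('wrist');a=grab_frame('wrist')
for b in blobs('wrist',a,.023,'red',300,c):print(b)
save('w6',cv2.resize(a[130:290,200:370],None,fx=3,fy=3))
```

```text
t 11.5 tcp [ 0.5103 -0.0032  0.0473] F [-0.2 -0.5  0.3] recess in tool xy mm [30.9  0.1]
((237, 160, 92, 89), array([0.506 , 0.0265, 0.0423, 0.0427]))
```

View pics/w6.png

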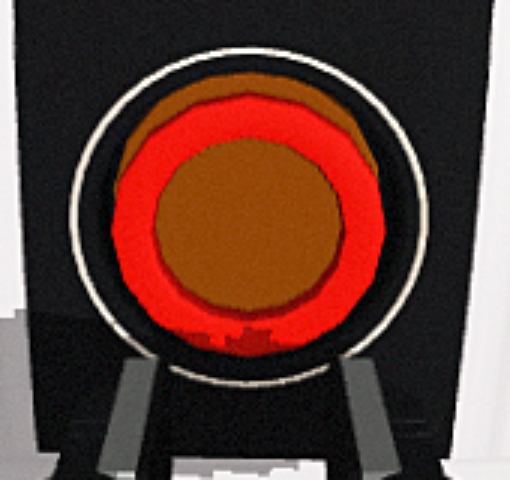

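The ring appears seated, round and centred at (0.506, 0.0265). I'll retract and verify.

>>> apply_moves(
  targets=[
    {"translation": [-0.05,0,-0.02],"twist": 0,"hand": 0.3},
    {"translation": [0,0,-0.3],"twist": 0,"hand": 0.3},
    {"translation": [0,0,-0.4],"twist": 0,"hand": 0.3},
    {"translation": [-0.4,0,-0.3],"twist": 0,"hand": 0.3},
    {"translation": [-0.4,0,0],"twist": 0,"hand": 0.3},
    {"translation": [0,0,0],"twist": 0,"hand": 0.3},
    {"translation": [0,0,0],"twist": 0,"hand": 0.3},
    {"translation": [0,0,0],"twist": 0,"hand": 0.3},
  ],
)

```text
time: 12.35
tool_pos: [0.5213, -0.087, 0.1486]
tool_rot: [-0.001, 0.657, 0.754, -0.0]
contact_force: [0.6, 0.2, 0.5]
gripper_width: 0.299
grasp_force: 0.0
```

Run:
```python
from h import *
rel();c=get_calibration('wrist');a=grab_frame('wrist')
b=blobs('wrist',a,.023,'red',300,c);print(b)
t=grab_frame('scene');x,y,w,h=b[0][0]
p=np.linalg.inv(get_calibration('scene')['pose'])@[.506,.027,.024,1];K=get_calibration('scene')['camera_matrix']
u,v=int(K[0,2]+K[0,0]*p[0]/-p[2]),int(K[1,2]+K[1,1]*p[1]/p[2]);print(u,v)
cx,cy=x+w//2,y+h//2;y0=max(cy-45,0)
save('w7',np.hstack([cv2.resize(a[y0:y0+90,cx-45:cx+45],(380,380)),cv2.resize(t[v-25:v+25,u-25:u+25],(380,380))]))
```

```text
t 12.35 tcp [ 0.5213 -0.087   0.1486] F [0.6 0.2 0.5] recess in tool xy mm [115.4   0.6]
[((254, 28, 59, 56), array([0.5061, 0.0253, 0.042 , 0.0425]))]
278 244
```

View pics/w7.png

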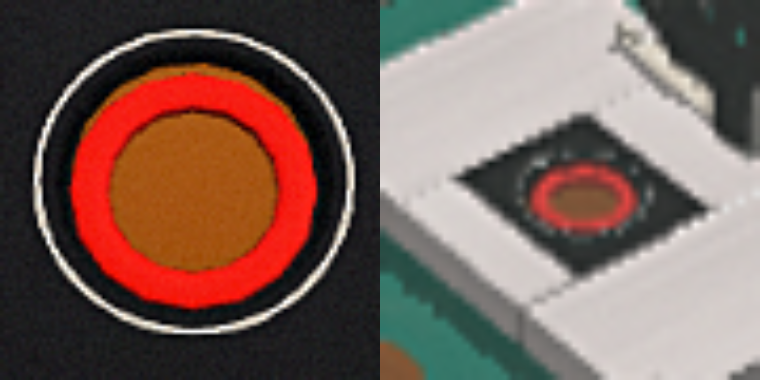

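The ring lies flat inside the recess on top of the lens in both views, and the arm is well clear.

```bash
python3 -c "
from plant import *
print(job_done())"
```

```text
the job is handed in; nothing more can be done
None
```

I pushed the amber lens into the recess and then the red ring in on top of it. Both looked flat and centred in the last pictures, nothing was lifted, no bystander was disturbed that I saw, and I handed in at about 12.5 s.

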